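# Put the stray BNC adapter away in its tip-out bin

### The arm

A 6-joint arm with a two-finger parallel gripper is mounted at the origin on a cart in front of the work surface, level with it; the furniture and walls round the work are solid. World frame = base frame: x ahead of the robot, y to its left, z up, the work surface at z = 0. Lengths are in mm, angles in rad, forces in N, time in s.
With the tool pointing down it reaches from about 400 to 925 mm from the base axis. Payload 12.5 kg.
Tool frame: the origin (TCP) lies midway between the tips of the shut fingers; the grasp point (between the pads) lies 19 mm behind it; z points along the fingers, y is the line along which they close (so a half turn about z gives the same grasp; the last joint's range is limited). The gripper opens to 95 mm and grips with 3 to 60 N. Pads are 20 mm wide; open, the fingers measure 119 mm over their backs; the gripper's body (75 mm by 180 mm) begins 59 mm behind the grasp point.
Start: joints at [1.078, 0.491, 1.559, -0, 1.092, -0.106], TCP at [235.752, 578.85, 214.661] pointing down, gripper open.
Joint ranges: [-3.1, 3.1], [-0.84, 2.19], [0.05, 2.79], [-1.13, 4.28], [0.06, 2.93], [-2.69, 2.69]. Speed limits (rad/s): [2.22, 2.22, 2.79, 3.14, 3.14, 3.14].

### API

Orientations are given as [roll, pitch, yaw] about the fixed x, y, z axes, in that order (R = Rz(yaw) Ry(pitch) Rx(roll)).
In Python, from cell import state, read_camera, camera_info, env gives the robot as it stands.
- The arm moves only by the tool move_arm, never from a script. Its argument "commands" is a list of rows, each a list of 3 entries, a list of its own where there are three numbers: the shift along the world's x, y, z in cm, then the turn, a rotation vector about the world's x, y, z in degrees, then the opening, from 0 (shut) to 1 (fully open). A call has 1 to 10 rows; each row shifts and turns the commanded pose from where the row before left it; what a row does not reach is not made up. A row lasts 1/10 s, in which the tool goes at most 50 mm and 8.59 degrees, less where a joint would pass 70% of its speed; a pose out of reach is approached as far as the arm can. A call with a gripper value outside its range is refused whole. The fingers move at their own pace and stop on an object; the grip force is fixed at half the most. Time passes only in rows, so rows that do not move let the fingers close. It gives the time, the measured TCP pose, the force, the opening and the grip force at its end, in the units of the state.
- state(): the state, without advancing time (a new reading comes with each control period).
- read_camera(name): name is "scene" or "top" or "wrist"; returns the picture (420x560x3 uint8, blue, green, red); there is no depth.
- camera_info(name): a dict with "K" (3x3 intrinsics, pixels), "k1" (the pictures are not rectified: a ray, as slopes to the right and down, at radius r is drawn at 1 + k1 r^2 times it, then the intrinsics apply), "cam_to_world" (4x4, takes a point from camera to world coordinates). Camera axes: x right, y down, z forward; pixel columns grow to the right and rows downward; lengths in mm; the calibration is good to about 2 mm. A picture is of the moment at which its call begins: read the wrist's pose just before it. camera_info takes no time and is no camera call; for the wrist camera it gives the pose at the moment of the call.
- env.job_done(): hands the job in; it is judged then, once.
The state is a dict: "t": time; "joints": joint angles; "qvel": joint speeds; "tau": joint torques, N m; "eef_pos": TCP position; "tcp_rot": TCP orientation; "ft_force": force on the tool from outside, world axes, zero at the start; "moment": the same for the moment, N m; "opening": opening from 0.0 (shut) to 1.0 (fully open); "grip_force": force on a finger pad.
Only numpy, scipy, OpenCV 4.12 (cv2) and the standard library are available. Lean on these libraries where they do the work, as an engineer would, in place of code of your own. Each camera call takes 0.05 s, during which the arm holds its last target. There are 200 camera calls.

### The job

A loose metal BNC adapter has been left lying on the desk. Tip out the bin above the blue card, put the adapter in it with the other adapters, and push the bin back until it clicks fully home. Leave the other two bins shut and do not disturb the things lying around.

Things in the scene. Friction and masses are not known exactly. Their poses are not given: they have to be found in the camera images.
- bin_unit: Dark blue-grey parts unit fixed to the desk, 236 mm wide, 99 deep, three clear tip-out bins side by side (centres at y = +74, 0, -74 mm). Origin on the desk under the middle of the bins' front faces (plane x = 0); x into the unit, away from the robot; y to its left. Flat roof 132 mm high, x = 7 to 99 mm. Bin pivot line: x = 4, z = 24 mm. Card rail at the foot: 28 mm out in front, 19 mm high.
- card_blue: Blue card, 64 x 18 mm, in the sloping rail at the foot of the bin that holds the adapters. Origin on the desk under the middle of that bin's front face, axes as the unit's. The three cards change places from run to run.
- card_yellow: Yellow card, origin as the blue one's, under the bin that holds ICs in pink foam.
- card_red: Red card, origin as the blue one's, under the bin that holds a glass valve.
- bin_left (a joint): Hinge of the left bin (left as the robot sees it) on its lower front edge: 0 = home, grows as its top swings forward (unit's -x), stop at 0.80 rad. A spring catch under the roof: about 5 N at the tab opens it, the same clicks it home. Not clicked, it leans on the catch, ajar at 0.13 (tab 17 mm out). Let go above about 0.55 it falls open and stays; let go below 0.4 it swings back to ajar and does not click by itself.
- bin_mid (a joint): Hinge of the middle bin, as the left one. All bins are alike: 70 mm wide, 0.18 kg; front panel 4 mm thick, 104 mm high above the pivot, outer face in the unit's plane x = 0 when home; in its middle a 46 mm wide pull tab that reaches 128 mm above the pivot. Inside 64 mm wide, floor 67 mm deep, back wall 70 mm high.
- bin_right (a joint): Hinge of the right bin, as the left one. Fixed and close to the unit: the low green parts box just in front of its card rail, an oscilloscope behind it, and to its left a microscope stand and cables, with the stand's arms and knobs from 0.45 m above the desk up.
- bin_left_tab (a point): Top centre of the left bin's pull tab, moves with the bin: 128 mm from the pivot along the panel (z), 2 mm in front of it. Its top is a round bead 8 mm thick fore and aft, 48 mm long. Home, the tab stands 20 mm above the unit's roof, and the flat roof behind it is clear for 90 mm: a finger can be set down behind the tab.
- bin_mid_tab (a point): The same point of the middle bin.
- bin_right_tab (a point): The same point of the right bin.
- bin_left_in (a point): Centre of the left bin's inner floor, moves with the bin. x to its back wall (inner face at +34 mm; front panel's inner face at -33 mm), y to its left wall (inner faces at +-32 mm), z up the walls. Fully tipped, its mouth is 85 mm fore and aft, 64 mm wide, 110 to 120 mm above the desk, its middle at x = -5, z = 85 mm in this frame.
- bin_mid_in (a point): The same point of the middle bin.
- bin_right_in (a point): The same point of the right bin.
- adapter: The stray BNC adapter: light grey metal cylinder, 32 mm long, 14 mm thick, 21 g, lying on the desk in front of the low green parts box (38 mm high, lid shut). Origin at the middle of its underside as it lies at the start; x along its length.
- usb_stick: Black memory stick, 16 x 43 x 8 mm, long side y, lying on the desk; leave it.
- solder_reel: Blue solder reel, 58 mm across, 40 mm high, standing; leave it. Origin at the centre of its underside.
- glass_vial: Clear atomiser vial with black cap, 24 mm across, 102 mm high; leave it standing. Origin at the centre of its underside.
- flux_syringe: Amber flux syringe, 104 mm long, 18 mm thick, lying; leave it.

How it is judged (in metres and radians):
On the way, in this order (a step that is already met when the one before it is completed fails the run):
1. the bin above the blue card is tipped well out (over 0.6 rad) (((y of card_blue in the frame of bin_unit between 0.044 and 0.104 m and value of joint bin_left above 0.6 rad) or (y of card_blue in the frame of bin_unit between -0.03 and 0.03 m and value of joint bin_mid above 0.6 rad) or (y of card_blue in the frame of bin_unit between -0.104 and -0.044 m and value of joint bin_right above 0.6 rad))), for 0.2 s.
2. the adapter lies in that bin, let go, while it is tipped out (((y of card_blue in the frame of bin_unit between 0.044 and 0.104 m and value of joint bin_left above 0.5 rad and (x of adapter in the frame of bin_left_in between -0.037 and 0.036 m and y of adapter in the frame of bin_left_in between -0.033 and 0.033 m and z of adapter in the frame of bin_left_in between -0.004 and 0.075 m)) or (y of card_blue in the frame of bin_unit between -0.03 and 0.03 m and value of joint bin_mid above 0.5 rad and (x of adapter in the frame of bin_mid_in between -0.037 and 0.036 m and y of adapter in the frame of bin_mid_in between -0.033 and 0.033 m and z of adapter in the frame of bin_mid_in between -0.004 and 0.075 m)) or (y of card_blue in the frame of bin_unit between -0.104 and -0.044 m and value of joint bin_right above 0.5 rad and (x of adapter in the frame of bin_right_in between -0.037 and 0.036 m and y of adapter in the frame of bin_right_in between -0.033 and 0.033 m and z of adapter in the frame of bin_right_in between -0.004 and 0.075 m))) and contact force between the fingers and adapter below 0.05 N), for 0.2 s.
At the end, for the whole second after the job is handed in: The adapter lies at rest inside the bin above the blue card, and all three bins are fully home (each joint under 0.03 rad; a bin that has not clicked stands ajar at about 0.13 rad) (((y of card_blue in the frame of bin_unit between 0.044 and 0.104 m and (x of adapter in the frame of bin_left_in between -0.037 and 0.036 m and y of adapter in the frame of bin_left_in between -0.033 and 0.033 m and z of adapter in the frame of bin_left_in between -0.004 and 0.075 m)) or (y of card_blue in the frame of bin_unit between -0.03 and 0.03 m and (x of adapter in the frame of bin_mid_in between -0.037 and 0.036 m and y of adapter in the frame of bin_mid_in between -0.033 and 0.033 m and z of adapter in the frame of bin_mid_in between -0.004 and 0.075 m)) or (y of card_blue in the frame of bin_unit between -0.104 and -0.044 m and (x of adapter in the frame of bin_right_in between -0.037 and 0.036 m and y of adapter in the frame of bin_right_in between -0.033 and 0.033 m and z of adapter in the frame of bin_right_in between -0.004 and 0.075 m))) and value of joint each of bin_left, bin_mid, bin_right below 0.03 rad and linear speed of adapter below 0.02 m/s); the robot touches nothing.
It fails at once if one of the other two bins is pulled open (over 0.15 rad) ((not (y of card_blue in the frame of bin_unit between 0.044 and 0.104 m) and value of joint bin_left above 0.15 rad) or (not (y of card_blue in the frame of bin_unit between -0.03 and 0.03 m) and value of joint bin_mid above 0.15 rad) or (not (y of card_blue in the frame of bin_unit between -0.104 and -0.044 m) and value of joint bin_right above 0.15 rad)).
It fails at once if a bystander (memory stick, solder reel, syringe, glass vial) is shifted by more than 30 mm (distance of any of usb_stick, solder_reel, glass_vial, flux_syringe from where it was at the start of the episode above 0.03 m).
It fails at once if the glass vial is tipped over (angle between glass_vial's own z axis and vertical above 0.5 rad).
It also fails if it takes over 53 s, if anything falls off the work surface, if the arm or the gripper's body presses on something with over 40 N, if the wrist force passes 120 N, or if a joint passes its speed limit or range.

## Working session

There is one attempt and no reset: what is moved stays moved. The work goes in short steps, Python scripts to look and compute and a tool call to move; the robot and the scene stay as the last step left them, time stands still between calls to the robot, and variables do not carry over. Pictures are saved under pics/ and viewed, at most 10 in all, crops included, and the job is handed in when it is done.

Besides the shell and the picture viewer there is one more tool, called after ">>>" by a JSON object that holds its "fn" and its "kwargs". move_arm: Moves the arm, as the interface text tells. Its arguments: {"type":"object","properties":{"commands":{"type":"array"}},"required":["commands"]}

```bash
mkdir -p pics; ls; cat > h.py <<'E'
import numpy as np, cv2
from cell import state, read_camera, camera_info, env
def snap(n,f):
    i=camera_info(n); im=read_camera(n); cv2.imwrite(f'pics/{f}.png',im); np.savez(f'pics/{f}.npz',K=i['K'],k1=i['k1'],T=i['cam_to_world']); return im
def load(f):
    d=np.load(f'pics/{f}.npz'); return d['K'],float(d['k1']),d['T']
def ray(f,u,v):
    K,k,T=load(f); p=cv2.undistortPoints(np.array([[[u,v]]],float),K,np.array([k,0,0,0.]))[0,0]
    return T[:3,3],T[:3,:3]@np.array([p[0],p[1],1])
def atz(f,u,v,z):
    o,d=ray(f,u,v); return o+d*(z-o[2])/d[2]
def proj(f,P):
    K,k,T=load(f); Ti=np.linalg.inv(T); q=np.atleast_2d(P)@Ti[:3,:3].T+Ti[:3,3]
    return cv2.projectPoints(q,np.zeros(3),np.zeros(3),K,np.array([k,0,0,0.]))[0][:,0]
E
python3 - <<'E'
from h import *
print(state())
for n in('scene','top'):
    snap(n,n+'0'); print(n,load(n+'0')[2].round(2))
E
```

```text
pics
{'t': 0.0, 'joints': array([ 1.07837784e+00,  4.91585234e-01,  1.55945187e+00, -2.74127604e-05,
        1.09165484e+00, -1.05584719e-01]), 'qvel': array([ 0.00027714,  0.00034039,  0.00050434,  0.00273012, -0.00028285,
       -0.00022936]), 'tau': array([ 1.53056619e-03, -6.12660885e+01, -2.58183771e+01,  6.93124649e-02,
        4.81517392e-02, -1.03110629e-04]), 'eef_pos': array([235.65163526, 578.62055138, 214.04495048]), 'tcp_rot': array([-3.14049692e+00, -9.16767677e-05,  2.75477148e+00]), 'ft_force': array([-0.25745972,  0.28568692,  0.10862583]), 'moment': array([ 0.00971472, -0.01625016, -0.04988738]), 'grip_force': 0.0, 'opening': 0.9988782160079902}
scene [[-5.200e-01 -6.400e-01  5.700e-01  1.432e+01]
 [-8.500e-01  4.000e-01 -3.300e-01 -4.890e+01]
 [-2.000e-02 -6.600e-01 -7.500e-01  7.670e+02]
 [ 0.000e+00  0.000e+00  0.000e+00  1.000e+00]]
top [[-3.0000e-02 -9.9000e-01  1.7000e-01  3.5721e+02]
 [-1.0000e+00  2.0000e-02 -2.0000e-02 -3.2931e+02]
 [ 2.0000e-02 -1.7000e-01 -9.9000e-01  9.8259e+02]
 [ 0.0000e+00  0.0000e+00  0.0000e+00  1.0000e+00]]
```

View pics/scene0.png

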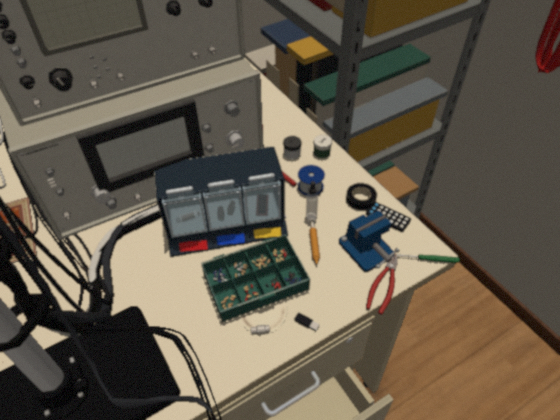

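View pics/top0.png

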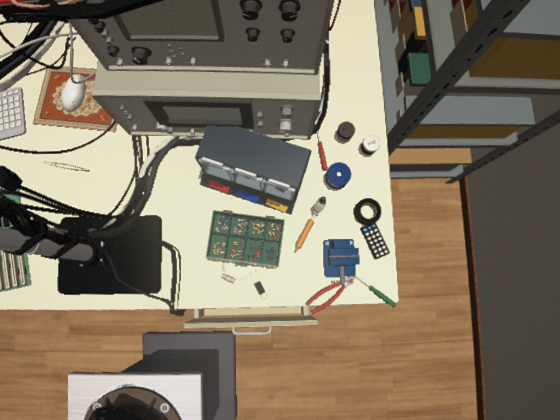

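The scene shows the unit with the blue card under the middle bin (scene 231,240; top 248,197). The adapter is at scene (260,329), top (229,278), and the stick is to its right. I'll enlarge both for exact pixels.

```bash
python3 - <<'E'
from h import *
def crop(f,u,v,w,h,s=2.8):
    return cv2.resize(cv2.imread(f'pics/{f}.png')[v:v+h,u:u+w],None,fx=s,fy=s,interpolation=cv2.INTER_CUBIC)
a=crop('scene0',150,148,142,196);b=crop('top0',190,120,142,196)
cv2.imwrite('pics/c1.png',np.hstack([a,b])); print(a.shape)
E
```

```text
(549, 398, 3)
```

View pics/c1.png

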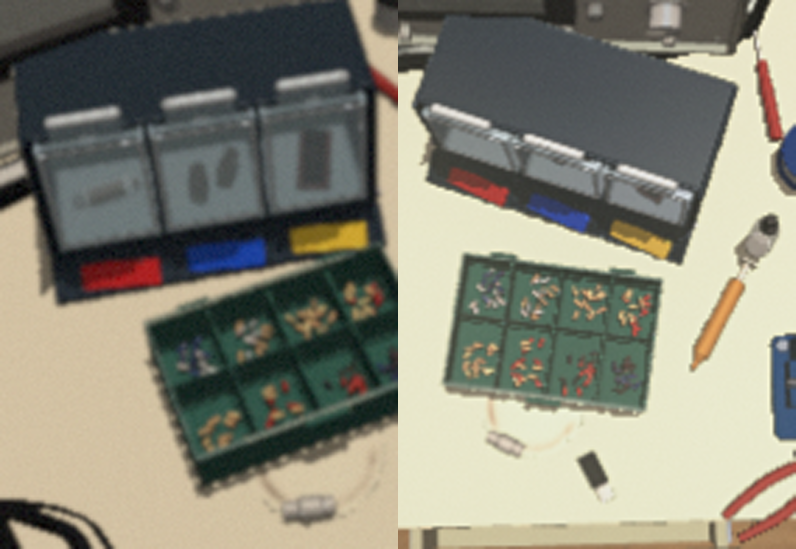

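The crop shows three beads: scene crop (84,117), (200,98), (313,80) and top crop (462,116), (554,147), (646,177). The adapter is at scene crop (308,509) and top crop (505,442). I'll fit the unit pose to these points.

```bash
cat > geo.py <<'E'
from h import *
S=lambda x,y:(150+x/2.8,148+y/2.8)
Tp=lambda x,y:(190+(x-398)/2.8,120+y/2.8)
E
python3 - <<'E'
from geo import *
from scipy.optimize import least_squares
P=np.array([[2,74,150],[2,0,150],[2,-74,150.]]); B=np.array([[99,118,132],[99,-118,132.]])
obs=[('scene0',P,[S(84,117),S(200,98),S(313,80)]),('top0',np.vstack([P,B]),[Tp(462,116),Tp(554,147),Tp(646,177),Tp(447,17),Tp(735,88)])]
def W(p,X):
    c,s=np.cos(p[2]),np.sin(p[2]); return X@np.array([[c,s,0],[-s,c,0],[0,0,1]])+[p[0],p[1],0]
def res(p,o=obs): return np.concatenate([(proj(f,W(p,X))-np.array(q)).ravel() for f,X,q in o])
r=least_squares(res,[700,-300,0],loss='soft_l1'); print(r.x.round(3),res(r.x).round(1))
print('each',[least_squares(lambda p:res(p,[o]),r.x).x.round(3) for o in obs])
print('midtab',W(r.x,P).round(1))
for n,c in (('c',((308,509),(505,442))),):
    a=atz('scene0',*S(*c[0]),7);b=atz('top0',*Tp(*c[1]),7);print('adapter',a.round(1),b.round(1))
for f,q in(('scene0',[S(284,510),S(332,505)]),('top0',[Tp(487,437),Tp(523,450)])):
    e=[atz(f,*x,7) for x in q]; d=e[1]-e[0]; print(np.linalg.norm(d).round(1),np.degrees(np.arctan2(d[1],d[0])).round(1))
print('usb',atz('top0',*Tp(595,477),4).round(1),'box near-left/right',[atz('top0',*Tp(*x),38).round(0) for x in((447,385),(640,410),(465,257),(660,270))])
E
```

```text
[ 5.81023e+02 -2.77848e+02 -3.38000e-01] [ 0.3  0.2  0.5  0.1  0.8 -0.2 -2.   0.7 -1.5  0.1 -0.7  0.1  0.6 -7.9
  0.5 -1.4]
each [array([ 5.81673e+02, -2.77091e+02, -3.43000e-01]), array([ 5.77107e+02, -2.80307e+02, -3.08000e-01])]
midtab [[ 607.5 -208.7  150. ]
 [ 582.9 -278.5  150. ]
 [ 558.4 -348.3  150. ]]
adapter [ 367.3 -223.7    7. ] [ 368.  -228.8    7. ]
29.5 -115.7
32.2 -110.9
usb [ 337.1 -303.6    4. ] box near-left/right [array([ 415., -185.,   38.]), array([ 391., -342.,   38.]), array([ 521., -200.,   38.]), array([ 506., -362.,   38.])]
```

```bash
python3 - <<'E'
from h import *
a=cv2.resize(cv2.imread('pics/scene0.png')[150:420,0:200],None,fx=2,fy=2);b=cv2.resize(cv2.imread('pics/top0.png')[150:420,0:200],None,fx=2,fy=2)
cv2.imwrite('pics/c2.png',np.hstack([a,b]))
for p in((58,292),(162,292),(162,215),(58,225)): print(p,atz('top0',*p,10).round(0))
for p in((50,385),(170,370),(120,310)): print(p,atz('scene0',*p,10).round(0))
E
```

```text
(58, 292) [341. 179.  10.]
(162, 292) [338. -73.  10.]
(162, 215) [521. -71.  10.]
(58, 225) [502. 188.  10.]
(50, 385) [462. 105.  10.]
(170, 370) [383. -65.  10.]
(120, 310) [531. -34.  10.]
```

View pics/c2.png

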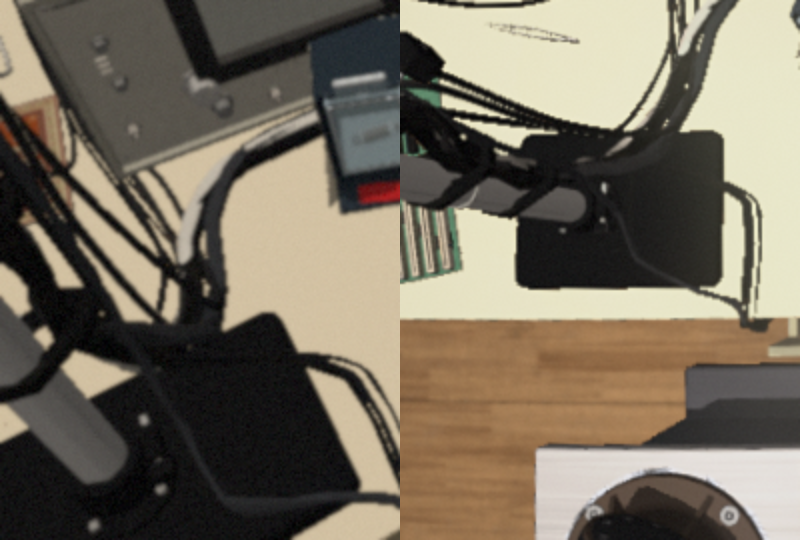

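The stand's pole base is at scene (45,387) and top (93,253), with a dark cluster near top (10,185) and scene (10,250). This is on the arm's way from its start to the unit, so I'm computing where the pole and cluster are, then taking a wrist view.

```bash
python3 - <<'E'
from h import *
print(atz('scene0',43,387,20).round(0),atz('top0',93,253,20).round(0))
for z in(20,150,300,400,450): print(z,proj('scene0',[[450,100,z]]).round(0),proj('top0',[[450,100,z]]).round(0))
for z in (100,300,450): print(z,'clus scene',atz('scene0',10,250,z).round(0),'top',atz('top0',10,185,z).round(0))
snap('wrist','w0'); print(load('w0')[2].round(2))
E
```

```text
[459. 113.  20.] [432.  91.  20.]
20 [[ 53. 387.]] [[ 90. 245.]]
150 [[ 18. 350.]] [[ 63. 240.]]
300 [[-37. 291.]] [[ 22. 231.]]
400 [[-90. 236.]] [[-16. 223.]]
450 [[-124.  201.]] [[-39. 217.]]
100 clus scene [682.  83. 100.] top [583. 263. 100.]
300 clus scene [482.  44. 300.] top [532. 129. 300.]
450 clus scene [332.  14. 450.] top [494.  28. 450.]
[[ 3.8000e-01  8.8000e-01  2.7000e-01  1.5802e+02]
 [ 9.3000e-01 -3.6000e-01 -1.1000e-01  6.1006e+02]
 [-0.0000e+00  3.0000e-01 -9.6000e-01  3.8427e+02]
 [ 0.0000e+00  0.0000e+00  0.0000e+00  1.0000e+00]]
```

View pics/w0.png

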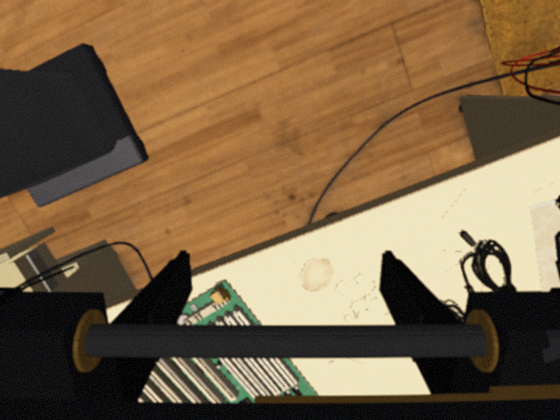

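The wrist view shows only floor and desk edge below the gripper, with nothing near it. The pole stands at radius about 450 mm and bearing 13°, so I retract, then swing past on the robot's side.

>>> {"fn": "move_arm", "kwargs": {"commands": [[[-1.7,-4.2,0],[0,0,5],0],[[-1.7,-4.2,0],[0,0,5],0],[[-1.7,-4.2,0],[0,0,5],0],[[-1.7,-4.2,0],[0,0,5],0],[[-1.7,-4.2,0],[0,0,5],0]]}}

```text
t: 0.65
eef_pos: [149.9, 367.1, 214.4]
tcp_rot: [-3.141, -0.0, -3.088]
ft_force: [0.3, 0.9, 1.2]
opening: 0.637
grip_force: 0.0
```

```bash
python3 -c "
from h import *
s=state();print({k:s[k].round(3) for k in('joints','eef_pos','tcp_rot')},s['t'])"
```

```text
{'joints': array([ 1.016,  0.164,  2.078,  0.   ,  0.9  , -0.608]), 'eef_pos': array([149.884, 367.05 , 214.44 ]), 'tcp_rot': array([-3.141, -0.   , -3.088])} 0.65
```

>>> {"fn": "move_arm", "kwargs": {"commands": [[[-1.8,-4.4,0],[0,0,0],0],[[-1.8,-4.4,0],[0,0,0],0],[[3.6,-1.8,0],[0,0,0],0],[[3.6,-2.2,0],[0,0,0],0],[[3.3,-2.7,0],[0,0,0],0],[[2.8,-3.1,0],[0,0,0],0],[[2.4,-3.5,0],[0,0,0],0],[[1.9,-3.8,0],[0,0,0],0],[[1.3,-4.1,0],[0,0,0],0],[[0.7,-4.2,0],[0,0,0],0]]}}

```text
t: 1.65
eef_pos: [311.3, 25.0, 214.7]
tcp_rot: [-3.142, 0.001, -3.092]
ft_force: [0.6, 0.8, 0.4]
opening: 0.004
grip_force: 0.0
```

>>> {"fn": "move_arm", "kwargs": {"commands": [[[0,-4.3,0],[0,0,-4],0],[[-0.4,-4.3,0],[0,0,-4],0],[[-0.6,-4.2,0],[0,0,-4],0],[[0.9,-4.2,0],[0,0,-4],0],[[3.5,-2.5,0],[0,0,-4],0],[[4.3,-1.9,0],[0,0,-2.3],0],[[4.3,-1.9,0],[0,0,0],0],[[4.3,-1.9,0],[0,0,0],0],[[4.3,-1.9,0],[0,0,0],0],[[4.3,-1.9,0],[0,0,0],0]]}}

```text
t: 2.65
eef_pos: [561.4, -263.8, 214.3]
tcp_rot: [3.141, -0.0, 2.802]
ft_force: [-0.3, -0.8, 0.6]
opening: 0.006
grip_force: 0.0
```

```bash
python3 -c "
from h import *
snap('wrist','w1');s=state();print(s['eef_pos'],s['tcp_rot'],s['joints'])
print(proj('w1',[[607.5,-208.7,150],[582.9,-278.5,150],[558.4,-348.3,150]]))"
```

```text
[ 566.32199847 -266.35475836  213.58359306] [-3.14142328e+00  2.47607263e-03  2.80166019e+00] [-5.45269670e-01  4.92155210e-01  1.55976455e+00  3.82959719e-04
  1.08721433e+00 -1.77631097e+00]
[[383.57429364 261.97167788]
 [275.94146946 262.26323398]
 [168.55092727 262.31089434]]
```

View pics/w1.png

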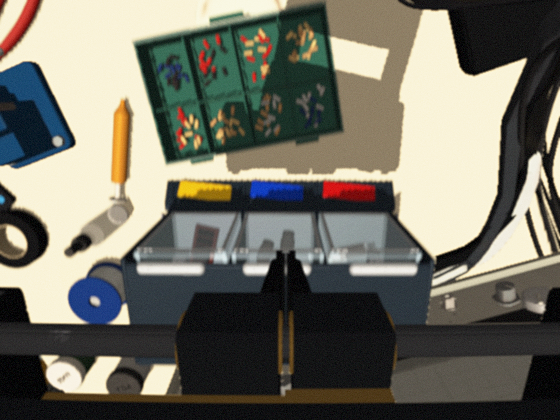

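The wrist view shows the bead row at v≈267: yellow-bin tab (170,267), red-bin tab (386,267), with the middle tab behind the fingers. Prediction was v=262, so the tabs are about 3 mm farther in. Setting the finger down behind the middle tab.

>>> {"fn": "move_arm", "kwargs": {"commands": [[[3.9,-2.0,0],[0,0,0],0],[[0,0,-2],[0,0,0],0],[[0,0,-3],[0,0,0],0],[[0,0,-2.6],[0,0,0],0],[[0,0,0],[0,0,0],0]]}}

```text
t: 3.2
eef_pos: [599.0, -283.2, 135.2]
tcp_rot: [3.141, -0.001, 2.802]
ft_force: [6.6, -2.3, -5.8]
opening: 0.004
grip_force: 3.4
```

>>> {"fn": "move_arm", "kwargs": {"commands": [[[-0.94,0.33,0],[0,0,0],0],[[-0.94,0.33,-0.1],[0,0,0],0],[[-0.94,0.33,-0.2],[0,0,0],0],[[-0.94,0.33,-0.3],[0,0,0],0],[[-0.94,0.33,-0.4],[0,0,0],0],[[-0.94,0.33,-0.5],[0,0,0],0],[[-0.94,0.33,-0.5],[0,0,0],0],[[-0.94,0.33,-0.5],[0,0,0],0],[[0,0,0],[0,0,0],0]]}}

```text
t: 4.1
eef_pos: [522.1, -256.1, 112.9]
tcp_rot: [3.141, -0.002, 2.802]
ft_force: [0.4, -0.1, -0.2]
opening: 0.003
grip_force: 0.0
```

```bash
python3 -c "
from h import *
snap('wrist','w2');s=state();print(s['eef_pos'],s['ft_force'])"
```

```text
[ 523.05732706 -256.6030986   113.45703846] [0.37433819 0.45539783 0.33138147]
```

View pics/w2.png

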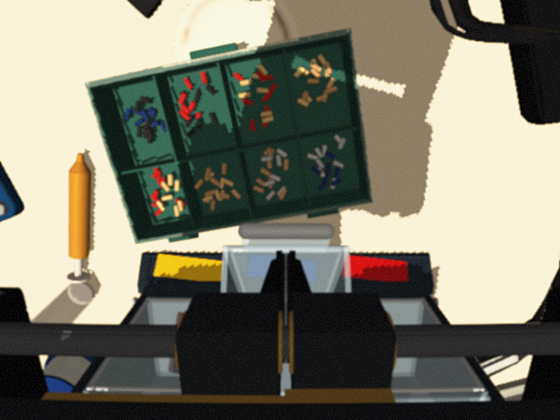

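The middle bin has fallen fully open: its bead is at (287,231), and the yellow and red bins are still shut. Lifting out and turning towards the adapter.

>>> {"fn": "move_arm", "kwargs": {"commands": [[[0,0,4],[0,0,0],0],[[0,0,4],[0,0,0],0],[[-2,0.4,0],[0,0,-8.5],0.1],[[-2,0.4,0],[0,0,-8.5],0.2],[[-2,0.4,0],[0,0,-8.5],0.35],[[-2,0.4,0],[0,0,-8.5],0.35],[[-2,0.4,0],[0,0,-8.5],0.35],[[-2,0.4,0],[0,0,-8.5],0.35],[[-2,0.4,0],[0,0,-8.5],0.35],[[-1.5,0.3,0],[0,0,-8.5],0.35]]}}

```text
t: 5.15
eef_pos: [367.9, -225.7, 194.0]
tcp_rot: [3.141, 0.0, 1.609]
ft_force: [-0.1, -0.6, 0.8]
opening: 0.353
grip_force: 0.0
```

>>> {"fn": "move_arm", "kwargs": {"commands": [[[0,0,-2],[0,0,-8.5],0.35],[[0,0,-2],[0,0,-8.5],0.35],[[0,0,-2],[0,0,-8.5],0.35],[[0,0,0],[0,0,0],0.35]]}}

```text
t: 5.55
eef_pos: [368.2, -225.5, 132.3]
tcp_rot: [-3.139, -0.001, 1.168]
ft_force: [0.4, 0.3, -0.3]
opening: 0.352
grip_force: 0.0
```

```bash
python3 -c "
from h import *
snap('wrist','w3');s=state();print(s['eef_pos'],s['tcp_rot'],s['ft_force'],s['opening'])
print(proj('w3',[[367.5,-226,7]]))"
```

```text
[ 368.59896609 -225.79363827  133.38302492] [-3.14019753e+00 -4.41935581e-04  1.17327740e+00] [ 0.0281066  -0.43693551 -0.2484492 ] 0.34756930242591744
[[284.70071659 203.84002288]]
```

View pics/w3.png

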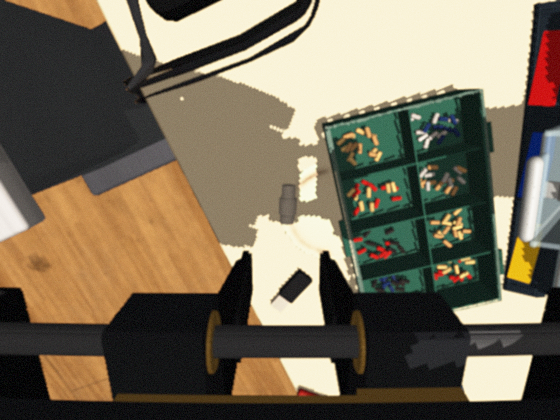

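The adapter is at (288,203) between the finger lines, lined up vertically with the pads and about 3 mm right of the prediction. The box edge at u≈340 leaves room for the right finger. Descending and gripping.

>>> {"fn": "move_arm", "kwargs": {"commands": [[[0.15,-0.1,-4.5],[0,0,0],0.35],[[0,0,-4.5],[0,0,0],0.35],[[0,0,-2.5],[0,0,0],0.35],[[0,0,-1.4],[0,0,0],0.35],[[0,0,0],[0,0,0],0.35],[[0,0,0],[0,0,0],0.0],[[0,0,0],[0,0,0],0.0],[[0,0,0],[0,0,0],0.0],[[0,0,0],[0,0,0],0.0],[[0,0,0],[0,0,0],0.0]]}}

```text
t: 6.6
eef_pos: [370.5, -227.1, 5.5]
tcp_rot: [3.14, 0.001, 1.17]
ft_force: [0.6, 0.1, 8.9]
opening: 0.141
grip_force: 30.0
```

>>> {"fn": "move_arm", "kwargs": {"commands": [[[0,0,3],[0,0,0],0],[[0,0,4.5],[0,0,0],0],[[0,0,4.5],[0,0,8.5],0],[[0,0,4.5],[0,0,8.5],0],[[0,0,1.5],[0,0,8.5],0],[[2.2,-0.47,0],[0,0,8.5],0],[[2.2,-0.47,0],[0,0,8.5],0],[[2.2,-0.47,0],[0,0,8.5],0],[[2.2,-0.47,0],[0,0,8.5],0],[[2.2,-0.47,0],[0,0,8.5],0]]}}

```text
t: 7.6
eef_pos: [480.8, -250.2, 185.1]
tcp_rot: [3.141, 0.0, 2.363]
ft_force: [-0.3, -0.3, 0.1]
opening: 0.138
grip_force: 30.0
```

>>> {"fn": "move_arm", "kwargs": {"commands": [[[2.2,-0.47,0],[0,0,8.5],0],[[2.2,-0.47,0],[0,0,8.5],0],[[2.1,-0.5,0],[0,0,8.5],0],[[0,0,0],[0,0,0],0],[[0,0,0],[0,0,0],0]]}}

```text
t: 8.1
eef_pos: [544.6, -264.3, 184.5]
tcp_rot: [3.141, -0.001, 2.8]
ft_force: [0.2, 0.2, -0.1]
opening: 0.135
grip_force: 30.0
```

>>> {"fn": "move_arm", "kwargs": {"commands": [[[0,0,-4],[0,0,0],0],[[0,0,-3],[0,0,0],0],[[0,0,-1.7],[0,0,0],0],[[0,0,0],[0,0,0],0],[[0,0,0],[0,0,0],0.27],[[0,0,0],[0,0,0],0.27],[[0,0,0],[0,0,0],0.27],[[0,0,0],[0,0,0],0.27],[[0,0,0],[0,0,0],0.27]]}}

```text
t: 9.0
eef_pos: [545.1, -264.7, 98.2]
tcp_rot: [-3.142, 0.001, 2.802]
ft_force: [-0.7, 0.6, -0.3]
opening: 0.267
grip_force: 0.0
```

>>> {"fn": "move_arm", "kwargs": {"commands": [[[0,0,4.5],[0,0,0],0.27],[[0,0,4.5],[0,0,0],0.27],[[-4.1,1.45,0],[0,0,0],0],[[-4.1,1.45,0],[0,0,0],0],[[0,0,0],[0,0,0],0],[[0,0,0],[0,0,0],0]]}}

```text
t: 9.6
eef_pos: [462.9, -235.7, 188.4]
tcp_rot: [-3.141, 0.001, 2.801]
ft_force: [-0.7, -0.1, 0.3]
opening: 0.018
grip_force: 0.0
```

```bash
python3 -c "
from h import *
a=snap('scene','s4');b=snap('top','t4');s=state();print(s['eef_pos'],s['ft_force'],s['opening'])
f=lambda i,u,v:cv2.resize(i[v:v+130,u:u+130],None,fx=3,fy=3,interpolation=cv2.INTER_CUBIC)
cv2.imwrite('pics/c4.png',np.hstack([f(a,160,150),f(b,190,120)]))"
```

```text
[ 463.86845618 -236.09262136  187.90763744] [-0.00525272 -0.09754839  0.01622707] 0.007234606196019794
```

View pics/c4.png

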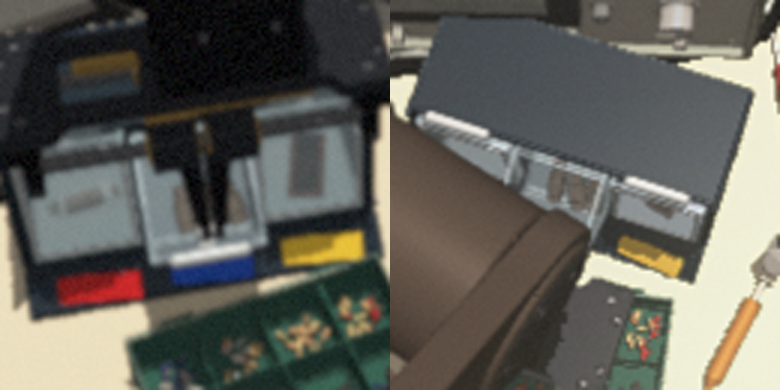

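The bin is tipped out with its bead just in front of the fingers (scene crop 215,255). Adapters show inside at top crop (575,185), and the side bins are shut. Going down in front of the tab to push.

>>> {"fn": "move_arm", "kwargs": {"commands": [[[0,0,-4.5],[0,0,0],0],[[0,0,-4.5],[0,0,0],0],[[0.94,-0.33,0],[0,0,0],0],[[0.94,-0.33,0],[0,0,0],0],[[0.94,-0.33,0.6],[0,0,0],0],[[0.94,-0.33,0.8],[0,0,0],0],[[0.94,-0.33,0.6],[0,0,0],0],[[0.94,-0.33,0.6],[0,0,0],0],[[0,0,0],[0,0,0],0]]}}

```text
t: 10.6
eef_pos: [521.3, -256.2, 125.4]
tcp_rot: [-3.141, 0.003, 2.802]
ft_force: [-0.1, 0.1, -0.1]
opening: 0.004
grip_force: 0.0
```

>>> {"fn": "move_arm", "kwargs": {"commands": [[[0.94,-0.33,0.3],[0,0,0],0],[[0.94,-0.33,0.3],[0,0,0],0],[[0.94,-0.33,0.2],[0,0,0],0],[[0.94,-0.33,0.1],[0,0,0],0],[[0.94,-0.33,0.1],[0,0,0],0],[[0.57,-0.2,0],[0,0,0],0],[[0,0,0],[0,0,0],0],[[0,0,0],[0,0,0],0]]}}

```text
t: 11.4
eef_pos: [571.7, -273.7, 133.4]
tcp_rot: [3.141, -0.002, 2.802]
ft_force: [-4.2, 1.8, 2.8]
opening: 0.003
grip_force: 2.5
```

>>> {"fn": "move_arm", "kwargs": {"commands": [[[0.2,-0.07,0],[0,0,0],0],[[0.2,-0.07,0],[0,0,0],0],[[0,0,0],[0,0,0],0],[[0,0,0],[0,0,0],0]]}}

```text
t: 11.8
eef_pos: [572.4, -273.9, 133.3]
tcp_rot: [3.141, -0.01, 2.802]
ft_force: [-22.3, 6.4, 12.1]
opening: 0.005
grip_force: 12.0
```

The push now reads 23 N with no further travel, so the bin is at its stop. Backing off to check.

>>> {"fn": "move_arm", "kwargs": {"commands": [[[-0.94,0.33,0],[0,0,0],0],[[-3,1.1,0],[0,0,0],0],[[-3,1.1,2],[0,0,0],0],[[-4,1.4,3],[0,0,0],0],[[-4,1.4,3],[0,0,0],0],[[-4,1.4,3],[0,0,0],0],[[-4,3,0],[0,0,0],0],[[-2.5,4,0],[0,0,0],0],[[0,4.5,0],[0,0,0],0],[[0,4.5,0],[0,0,0],0]]}}

```text
t: 12.8
eef_pos: [325.8, -48.6, 240.8]
tcp_rot: [3.141, 0.002, 2.799]
ft_force: [0.8, 0.0, 0.1]
opening: 0.005
grip_force: 0.0
```

```bash
python3 -c "
from h import *
a=snap('scene','s5');b=snap('top','t5');s=state();print(s['eef_pos'],s['ft_force'])
f=lambda i,u,v,w,h:cv2.resize(i[v:v+h,u:u+w],None,fx=2.8,fy=2.8,interpolation=cv2.INTER_CUBIC)
cv2.imwrite('pics/c5.png',np.hstack([f(a,150,148,142,196),f(b,190,120,142,196)]))"
```

```text
[325.71129405 -45.83392145 240.67778408] [-0.44892844  0.1312254  -0.40354071]
```

View pics/c5.png

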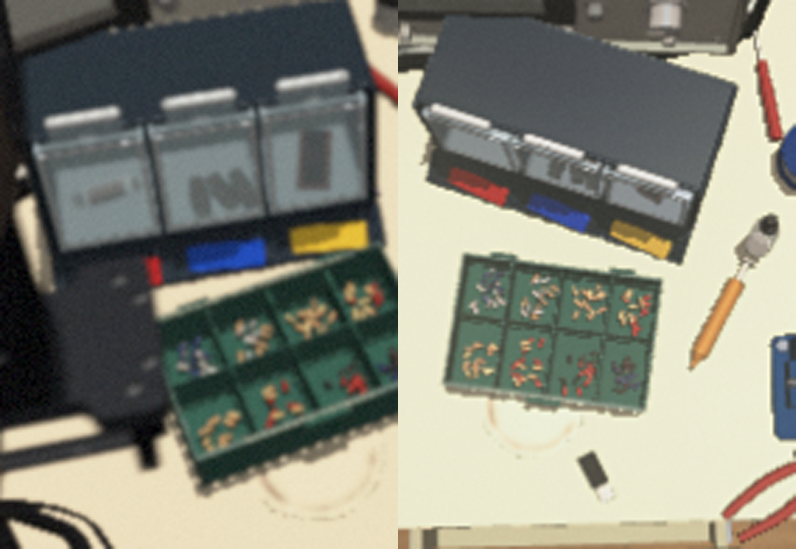

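The beads are back at their starting pixels, with the middle tab at scene crop (200,98) and top crop (554,147). Three adapters now show in the middle bin, the desk spot is empty, and the bystanders are unmoved.

```bash
python3 -c "
from h import *
print(env.job_done())"
```

```text
the job is handed in; nothing more can be done
None
```

The adapter is in the middle bin above the blue card, and that bin is pushed fully home. The other two bins stayed shut and the things lying around look undisturbed; the job was handed in at about 13 s of the 53 s allowed, and no verdict came back.

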